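Load a flask in the engraver's sprung vice with its medallion facing the stylus

ROBOT

A 6-joint arm with a two-finger parallel gripper is mounted at the origin on the work surface. World frame = base frame: x ahead of the robot, y to its left, z up, the work surface at z = 0. Lengths are in m, angles in degrees, forces in N, time in s.
With the tool pointing down it reaches from about 0.275 to 0.725 m from the base axis. Payload 15.9 kg.
Tool frame: the origin (TCP) lies between the finger pads; the fingertips stand 22 mm ahead of it and the grasp point (between the pads) lies 3 mm ahead of it; z points along the fingers, y is the direction in which the jaws open and shut (so a half turn about z gives the same grasp; the last joint's range is limited). The gripper opens to 85 mm and grips with 20 to 120 N. Pads are 22 mm wide; open, the fingers measure 114 mm over their backs; the gripper's body (76 mm by 85 mm) begins 54 mm behind the grasp point. The pads swing forward as they close: fully open they stand 13 mm farther back than shut.
Start: joints at [70.302, 12.198, -1.971, 75.831, 0, 90], TCP at [0.169, 0.471, 0.222] pointing down, gripper open.
Joint ranges: [-170.91, 170.91], [-42.67, 98.43], [-65.05, 77.54], [-120.47, 116.71], [-90, 82.35], [-180, 180]. Speed limits (degrees/s): [108.29, 108.29, 136.94, 147.25, 180, 180].

INTERFACE

Orientations are given as [roll, pitch, yaw] about the fixed x, y, z axes, in that order (R = Rz(yaw) Ry(pitch) Rx(roll)).
In Python, from rig import * gives the robot as it stands.
- The arm moves only by the tool servo_tool, never from a script. Its argument "deltas" is a list of rows, each a list of 3 entries, a list of its own where there are three numbers: the closure, from 0 (fully open) to 1 (shut), then the shift along the tool's x, y, z in m, then the turn, a rotation vector about the tool's x, y, z in rad. In form: [[fingers, [dx, dy, dz], [ax, ay, az]], ...]. A call has 1 to 5 rows; each row shifts and turns the pose as measured when the row begins, along the tool's axes as they then stand; what a row does not reach is not made up. A row lasts 1/10 s, in which the tool goes at most 50 mm and 8.59 degrees, less where a joint would pass 70% of its speed; a pose out of reach is approached as far as the arm can. A call is refused whole if a number of a shift passes 0.05 or a number of a turn 0.15, either way. A call with a gripper value outside its range is refused whole. The fingers move at their own pace and stop on an object; "force" is the grip in N (left out, the last holds). Time passes only in rows, so rows that do not move let the fingers close. It gives the time, the measured TCP pose, the force and the opening at its end, in the units of the state.
- get_state(): the state, without advancing time (a new reading comes with each control period).
- read_camera(name): name is "side" or "top" or "wrist"; returns a dict with "image" (400x640x3 uint8, red, green, blue), "mtx" (3x3 intrinsics, pixels), "R" (3x3) and "t" (3): a world point X has camera coordinates R X + t. Camera axes: x right, y down, z forward; pixel columns grow to the right and rows downward; lengths in m; the calibration is good to about 2 mm. A picture is of the moment at which its call begins. There is no depth.
- sign_off(): hands the job in, once; it reports no verdict.
Trained networks look in a picture, given as the dict that the camera call returned (one of the last four; its "shot" number tells which), for a name from the list of things; names that differ only in an ending like _2 or _b are one class to them, and where a whole thing is asked for, a point or a joint stands for the part that bears it (a point fixed in the world has none). Each returns a list of dicts, best first, with "confidence" (0 to 1); they miss things now and then, are a little off and sometimes report something else, mostly with a low value. They report only what shows in the picture. A call takes as long as a camera call. They do not tell look-alikes from the thing itself.
- boxes_of(picture, thing): "position" ([column, row] in pixels, amid what is visible of it).
The state is a dict: "t": time; "qpos": joint angles; "qvel": joint speeds; "joint_efforts": joint torques, N m; "tool_pos": TCP position; "orientation": TCP orientation; "ft_force": force on the tool from outside, world axes, zero at the start; "ft_torque": the same for the moment, N m; "gripper_width": finger opening in m.
Only numpy, scipy, OpenCV 4.12 (cv2) and the standard library are available. Lean on these libraries where they do the work, as an engineer would, in place of code of your own. Each camera call takes 0.05 s, during which the arm holds its last target. There are 200 camera calls.

TASK

Load the cobalt-blue flask in the bench engraver so that its cream medallion squarely faces the stylus: press the sprung jaw back, set the flask upright, fully down on the bed, between the jaws, and let the jaw close so that the flask is held snug in the V. Handle the glass gently, never touch the delicate stylus, and leave the amber flask, jacks and wax tin where they are.

Things in the scene. Friction and masses are not known exactly. Their poses are not given: they have to be found in the camera images.
- flask: Cobalt-blue glass flask, standing upright on the cork board. Straight round body 60 mm diameter up to 71 mm above its base, then a shoulder and a short neck 27 to 33 mm wide; 104 mm tall in all; about 0.35 kg. Treat it as solid (the mouth is too narrow for a finger). Origin: centre of its underside; z up its axis; its x axis points out through the medallion.
- medallion (a point): Centre of the outer face of the flask's cream-coloured round glass medallion: 22 mm diameter, on the flask's +x side, 24 mm above the base, its flat face 36 mm from the flask's axis (it stands 6 mm proud and spans 13 to 35 mm above the base).
- engraver: Grey bench engraver, fixed: bed 120 mm (x) by 205 mm (y -130 to 75 mm), top 20 mm above the bench. Origin on the bench below the nest. On its +x side a level spindle motor (42 mm diameter, top 65 mm above the bench, from x = 90 mm; chuck from x = 66 mm) points at the nest; V jaw on its +y side; on its -y side the sprung jaw, with springs to an end post (70 mm above the bench, y = -96 mm).
- v_jaw (a point): Middle of the top of the fixed V jaw, 43 mm from the nest axis towards the engraver's +y. Grey, with two white nylon faces that make a 90 degree V open towards -y. It is 26 mm tall above the bed (top 46 mm above the bench), 70 mm wide, from y = 16 to 52 mm of the engraver.
- nest (a point): Centre of the seated flask's underside: on the bed, where a 60 mm cylinder touches both faces of the V. Axes as the engraver's. A flask at the nest with its medallion to the engraver's +x faces the stylus.
- stylus: Diamond stylus, 5 mm thick, 24 mm long, sticking out of the spindle's chuck, level, 44 mm above the bench. Origin at its point, 46 mm from the nest axis on the engraver's +x side, which leaves 10 mm to the medallion of a properly loaded flask. Delicate.
- jaw (a joint): How far the sprung jaw is pressed back towards the engraver's -y (m). 0 at rest: its face then stands 4 mm past the nest centre towards -y, leaving too little room for a 60 mm flask. Travel 45 mm; it takes 4 N at the start and 1 N more for each 10 mm. It reads 26 mm when closed on a seated flask, and springs back when let go.
- jaw_face (a point): Middle of the top edge of the sprung jaw's white face (flat, upright, 32 mm wide, 62 mm tall above the bed, on a blue block 52 mm wide). A flask held with its base above the V jaw can push it towards the engraver's -y till the flask clears the V, then go down. The face drags with up to 6 N (that is not yet the bed); a flask let go above the bed stays pinched there. Axes as the engraver's.
- board: Fixed cork board 130 x 280 x 10 mm on which the two flasks stand, about 140 mm apart, either one nearer the engraver. Origin: centre of its underside.
- amber_flask: Finished amber flask of the same shape, on the cork board: a bystander. Origin: centre of its underside.
- jacks: Steel glassblower's jacks (sprung tongs), 225 mm long, 45 mm wide, 22 mm tall, lying on the bench: a bystander. Origin at mid-length on the bench.
- wax_tin: Round wax tin, 86 mm diameter, 41 mm tall: a bystander. Origin: centre of its underside.
Things that resemble listed ones, but are neither listed nor needed, are in the scene too. Of the things shaped like the flask, the blue one is meant.

How it is judged (in metres and radians):
At the end, for the whole second after the job is handed in: Blue flask upright (3.4 deg) and still, base centre within 5 mm of the nest, medallion pointing at the stylus within 9 deg, sprung jaw closed on it (reads 22 to 30 mm, pushes over 2 N); amber flask upright; it, jacks and tin within 20 mm of their starts (distance between flask and nest below 0.005 m and angle between flask's own z axis and vertical below 0.06 rad and angle between the x axis of flask and the x axis of engraver, either way round below 0.16 rad and x of medallion in the frame of engraver above 0.025 m and value of joint jaw between 0.022 and 0.03 m and contact force between flask and jaw above 2 N and linear speed of flask below 0.01 m/s and distance of each of amber_flask, jacks, wax_tin from where it was at the start of the episode below 0.02 m and angle between amber_flask's own z axis and vertical below 0.1 rad); the robot touches nothing.
It fails at once if the stylus is touched with more than 1 N (contact force between stylus and anything else above 1 N).
It fails at once if the flask is knocked or pressed on the engraver with more than 90 N (contact force between flask and engraver above 90 N).
It fails at once if a bystander is moved more than 20 mm (distance of any of amber_flask, jacks, wax_tin from where it was at the start of the episode above 0.02 m).
It also fails if it takes over 45 s, if anything falls off the work surface, if the arm or the gripper's body presses on something with over 40 N, if the wrist force passes 120 N, or if a joint passes its speed limit or range.

## Working session

There is one attempt and no reset: what is moved stays moved. The work goes in short steps, Python scripts to look and compute and a tool call to move; the robot and the scene stay as the last step left them, time stands still between calls to the robot, and variables do not carry over. Pictures are saved under pics/ and viewed, about 8 in all and at most 12, crops included, and the job is handed in when it is done.

Besides the shell and the picture viewer there is one more tool, called after "Call:" by a JSON object that holds its "method" and its "body". servo_tool: Moves the arm, as the interface text tells. Its arguments: {"type":"object","properties":{"deltas":{"type":"array"},"force":{"type":"number"}},"required":["deltas"]}

```bash
mkdir -p pics; ls; cat > h.py <<'E'
from rig import *
import numpy as np, cv2
def cam(n,save=None):
    p=read_camera(n)
    if save: cv2.imwrite('pics/'+save,p['image'][:,:,::-1])
    return p
def ray(p,uv):
    d=np.linalg.inv(p['mtx'])@np.array([uv[0],uv[1],1.]); R=np.array(p['R']);t=np.array(p['t'])
    return -R.T@t, R.T@d
def atz(p,uv,z):
    c,d=ray(p,uv); return c+d*(z-c[2])/d[2]
def proj(p,X):
    c=np.array(p['R'])@np.array(X,float)+np.array(p['t']); q=p['mtx']@c; return q[:2]/q[2]
def tri(o):
    A=np.zeros((3,3));b=np.zeros(3)
    for p,uv in o:
        c,d=ray(p,uv); d=d/np.linalg.norm(d); M=np.eye(3)-np.outer(d,d); A+=M;b+=M@c
    return np.linalg.solve(A,b)
E
python3 - <<'E'
from h import *
s=get_state(); print(s)
P={n:cam(n,n+'0.png') for n in('top','side','wrist')}
np.set_printoptions(precision=4,suppress=True)
for n in P: print(n,P[n]['mtx'].tolist(), 'C',ray(P[n],(320,200)))
for th in ['flask','medallion','engraver','v_jaw','stylus','jaw_face','amber_flask','board','jacks','wax_tin']:
  for n in P:
    print(th,n,[(np.round(b['position']).tolist(),round(b['confidence'],2)) for b in boxes_of(P[n],th)][:4])
E
cd pics; python3 -c "
import cv2,numpy as np
cv2.imwrite('m0.png',cv2.resize(np.vstack([cv2.imread('top0.png'),cv2.imread('side0.png')]),(480,600)))"
```

```text
pics
{'t': 0.0, 'qpos': array([ 7.03020339e+01,  1.22217629e+01, -2.00713564e+00,  7.58303562e+01,
       -1.51375479e-04,  9.00003356e+01]), 'qvel': array([ 0.03269346,  0.00169454, -0.03729914, -0.01624043,  0.06044797,
        0.01535678]), 'joint_efforts': array([-4.94699270e-03, -6.86171579e+01,  4.87115729e+01,  1.78065116e-02,
       -3.98207412e-04,  3.68565100e-05]), 'tool_pos': array([0.16841962, 0.47042782, 0.22105032]), 'orientation': array([-1.79940745e+02,  1.51722463e-04,  1.60301699e+02]), 'ft_force': array([-0.06445291, -0.31551655, -0.36111674]), 'ft_torque': array([-5.24959950e-02,  9.74289738e-03, -5.86544719e-05]), 'gripper_width': 0.08554013931925389}
top [[496.26209259633066, 0.0, 321.09572055465424], [0.0, 496.26209259633066, 193.363965688223], [0.0, 0.0, 1.0]] C (array([0.3127, 0.0174, 1.3962]), array([ 0.179 , -0.0013, -0.9839]))
side [[472.5236941771085, 0.0, 322.4655413508481], [0.0, 472.5236941771085, 204.59532107233534], [0.0, 0.0, 1.0]] C (array([ 0.09  , -0.906 ,  0.7319]), array([ 0.3996,  0.7474, -0.5309]))
wrist [[353.57557002569064, 0.0, 320.753690
[... 741 characters left out ...]
[([381.0, 197.0], 0.69)]
v_jaw side [([359.0, 264.0], 0.71)]
v_jaw wrist []
stylus top [([238.0, 213.0], 0.56), ([211.0, 212.0], 0.15)]
stylus side []
stylus wrist []
jaw_face top [([396.0, 204.0], 0.74)]
jaw_face side [([348.0, 253.0], 0.73)]
jaw_face wrist []
amber_flask top [([258.0, 206.0], 0.86), ([237.0, 213.0], 0.6)]
amber_flask side [([286.0, 180.0], 0.82), ([268.0, 192.0], 0.31)]
amber_flask wrist []
board top [([237.0, 214.0], 0.65)]
board side [([269.0, 195.0], 0.58)]
board wrist []
jacks top [([494.0, 206.0], 0.97), ([211.0, 210.0], 0.66)]
jacks side [([418.0, 360.0], 0.82)]
jacks wrist []
wax_tin top [([288.0, 143.0], 0.71)]
wax_tin side [([351.0, 188.0], 0.83)]
wax_tin wrist []
```

View pics/top0.png

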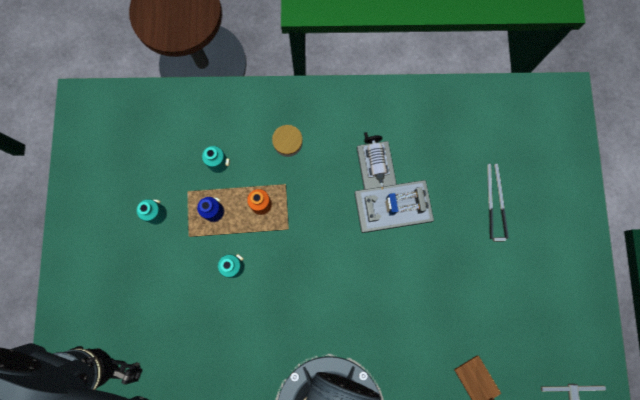

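View pics/side0.png

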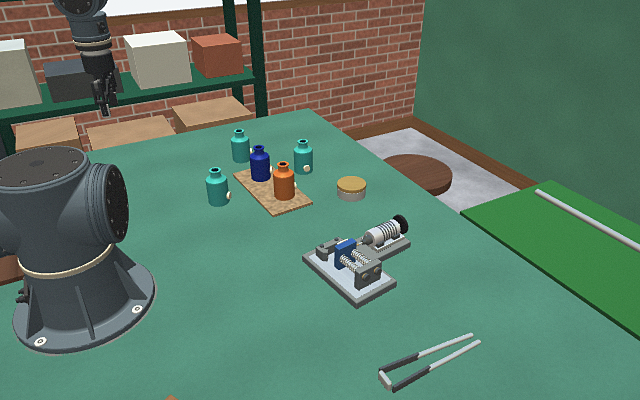

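The top view shows the cobalt flask at (209,208) on the cork board. The look-alikes are teal flasks at (213,157), (148,210) and (230,265), and the amber flask at (258,200). The engraver is at about (390,195) with its motor pointing up (+x), the tin at (287,140) and the jacks at (497,205). I choose (209,208) and check it in a close crop.

```bash
python3 - <<'E'
from h import *
np.set_printoptions(precision=4,suppress=True)
T=cam('top');S=cam('side')
a=cv2.resize(T['image'][180:245,180:295],None,fx=5,fy=5,interpolation=cv2.INTER_CUBIC)[:,:400]
b=cv2.resize(T['image'][125:240,350:440],None,fx=5,fy=5,interpolation=cv2.INTER_CUBIC)[:,:,:]
c=cv2.resize(S['image'][140:210,235:315],None,fx=5,fy=5,interpolation=cv2.INTER_CUBIC)
W=np.zeros((600,800,3),np.uint8); 
a=cv2.resize(T['image'][175:245,190:240],None,fx=6,fy=6,interpolation=cv2.INTER_CUBIC)[:300]
c=cv2.resize(S['image'][140:195,240:290],None,fx=6,fy=6,interpolation=cv2.INTER_CUBIC)[:300]
W[:300,:300]=a;W[300:600,:300]=c[:300,:300]; W[:575,320:770]=b
cv2.imwrite('pics/c1.png',W[:,:,::-1])
im=cv2.cvtColor(T['image'],cv2.COLOR_RGB2HSV)
m=cv2.inRange(im,(112,120,40),(128,255,255)); 
n,l,st,ce=cv2.connectedComponentsWithStats(m)
for i in range(1,n):
  if st[i,4]>20: print(st[i],ce[i])
print('flask top mouth(209,208)@.114',atz(T,(209,207),.114),'amber',atz(T,(258.5,199),.114))
print('tri blue', tri([(T,(208.5,205)),(S,(260,150))]))
print('jawface net',tri([(T,(396,204)),(S,(348,253))]),'vjaw',tri([(T,(381,197)),(S,(359,264))]))
E
```

```text
[197 197  26  24 408] [209.3775 208.799 ]
flask top mouth(209,208)@.114 [0.5316 0.3065 0.114 ] amber [0.551  0.1772 0.114 ]
tri blue [0.5376 0.3099 0.1062]
jawface net [ 0.5421 -0.192   0.0614] vjaw [ 0.5831 -0.1642 -0.0098]
```

View pics/c1.png

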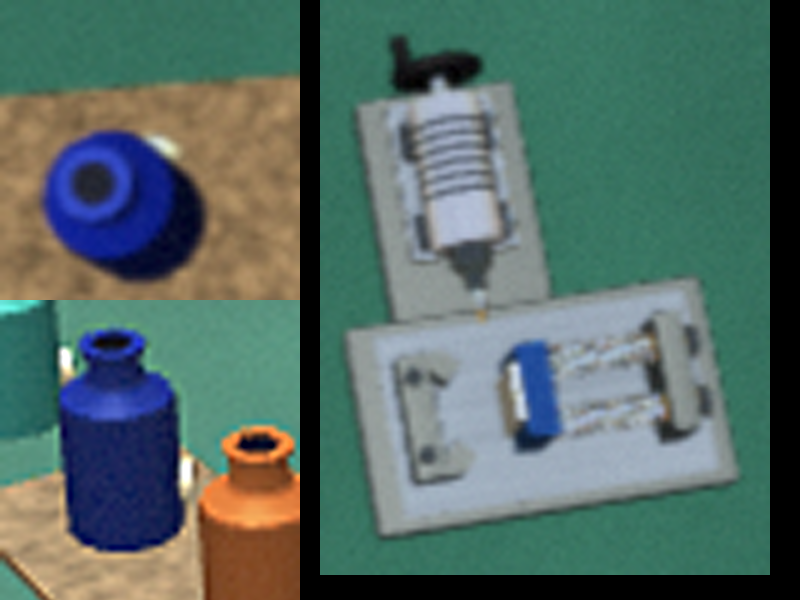

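The crop confirms the cobalt-blue flask. Its mouth is at about (205.5,205.7) and its medallion at about (217,199.5), pointing up and to the right. The bed corners of the engraver are clear. Next I work out poses and the first move.

```bash
cat >> h.py <<'E'
np.set_printoptions(precision=4,suppress=True)
def toolrel(X,s=None):
    "world point -> shift in tool axes from TCP"
    from scipy.spatial.transform import Rotation as Ro
    s=s or get_state(); R=Ro.from_euler('xyz',s['orientation'],degrees=True).as_matrix()
    return R.T@(np.array(X)-s['tool_pos'])
E
python3 - <<'E'
from h import *
T=cam('top')
px=[(355.4,191),(425,181),(433.6,220.6),(362.4,232)]
E=np.array([(.06,.075),(.06,-.13),(-.06,-.13),(-.06,.075)])
W=np.array([atz(T,p,.02)[:2] for p in px])
print(W, np.linalg.norm(W[0]-W[1]),np.linalg.norm(W[1]-W[2]))
e=E-E.mean(0);w=W-W.mean(0);H=e.T@w
yaw=np.arctan2(H[0,1]-H[1,0],H[0,0]+H[1,1]);R=np.array([[np.cos(yaw),-np.sin(yaw)],[np.sin(yaw),np.cos(yaw)]])
o=W.mean(0)-R@E.mean(0);print('eng',o,np.degrees(yaw),'resid',W-(E@R.T+o))
m=atz(T,(205.5,205.7),.114);b=atz(T,(208,207.5),.078);md=atz(T,(217,199.5),.043)
print(m,b,md,np.degrees(np.arctan2(*(md-m)[[1,0]])),np.linalg.norm((md-m)[:2]))
print('rel',toolrel([*m[:2],.24]))
E
```

```text
[[ 0.5875 -0.0849]
 [ 0.6135 -0.2834]
 [ 0.4999 -0.3012]
 [ 0.4708 -0.1012]] 0.2001841341936011 0.11504687898136796
eng [ 0.5391 -0.1655] 8.013243096432722 resid [[-0.0006 -0.0021]
 [-0.0031  0.0024]
 [ 0.0021  0.0013]
 [ 0.0016 -0.0016]]
[0.5351 0.3158 0.114 ] [0.5364 0.3173 0.078 ] [0.5644 0.301  0.043 ] -26.833769658960247 0.0328170719539248
rel [-0.3974 -0.0223 -0.0185]
```

Call:
{"method": "servo_tool", "body": {"deltas": [[0,[-0.05,0,0],[0,0,0]],[0,[-0.05,-0.003,0],[0,0,0]],[0,[-0.05,-0.003,0],[0,0,0]],[0,[-0.05,-0.003,0],[0,0,0]],[0,[-0.05,-0.003,0],[0,0,0]]], "force": 60}}

```text
t: 2.3
tool_pos: [0.3991, 0.3771, 0.2217]
orientation: [179.9, -0.1, 160.9]
ft_force: [-0.2, 1.2, -0.5]
gripper_width: 0.0852
```

Call:
{"method": "servo_tool", "body": {"deltas": [[0,[-0.05,-0.003,0],[0,0,0]],[0,[-0.05,-0.003,0],[0,0,0]],[0,[-0.05,-0.003,0],[0,0,0.03]],[0,[-0.05,0,0],[0,0,0.03]],[0,[-0.03,0,0],[0,0,0.03]]]}}

```text
t: 2.8
tool_pos: [0.6141, 0.2868, 0.2212]
orientation: [179.9, -0.0, 155.5]
ft_force: [-0.4, 0.0, 0.5]
gripper_width: 0.0857
```

```bash
python3 - <<'E'
from h import *
s=get_state();print(s['t'],s['tool_pos'],s['orientation'],s['qpos'])
p=cam('wrist','w1.png');print(ray(p,(320,200)));print(proj(p,(.535,.316,.114)),proj(p,(.564,.301,.034)))
print([(b['position'],b['confidence']) for b in boxes_of(p,'medallion')])
E
```

```text
2.8 [0.6141 0.2868 0.2212] [179.8555  -0.0278 155.5242] [24.9765 35.3521 32.4572 87.0133  0.1151 49.4524]
(array([0.5523, 0.3131, 0.3731]), array([ 0.2522, -0.1153, -0.9608]))
[313.3625  72.9796] [313.3956 115.6745]
[([372.1, 224.6], 0.85), ([315.7, 76.7], 0.82), ([482.4, 11.5], 0.73)]
```

View pics/w1.png

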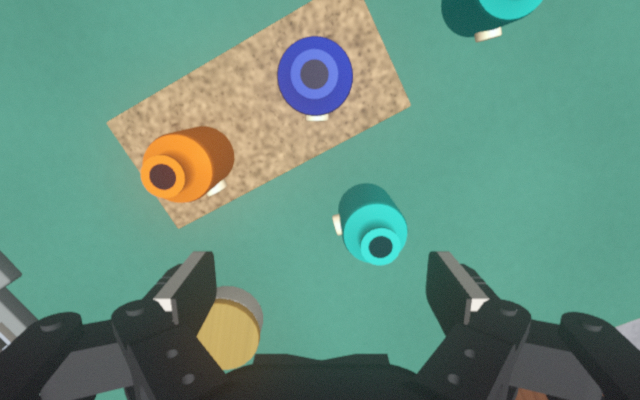

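The wrist view shows the blue flask's mouth at (315,74), its medallion at about (317.5,117.5), the amber flask at (163,177), and a teal flask at (380,245).

```bash
python3 - <<'E'
from h import *
from scipy.optimize import least_squares
p=cam('wrist');im=p['image']
hsv=cv2.cvtColor(im,cv2.COLOR_RGB2HSV)
m=((hsv[...,1]<70)&(hsv[...,2]>150)).astype(np.uint8); m[:, :295]=0;m[:,340:]=0;m[:105]=0;m[130:]=0
ys,xs=np.nonzero(m);print(len(xs),xs.min(),xs.max(),ys.min(),ys.max(),xs.mean(),ys.mean())
d=((im.sum(2)<260)&(hsv[...,1]<150)).astype(np.uint8); d[:,295:340]*=1
mm=np.zeros_like(d);mm[55:95,298:335]=d[55:95,298:335]
n,l,st,ce=cv2.connectedComponentsWithStats(mm);print(st[1:],ce[1:])
b=cv2.inRange(hsv,(110,100,60),(128,255,255));b[:,:260]=0;b[:,370:]=0;n,l,st,ce=cv2.connectedComponentsWithStats(b);print(st[1:][st[1:,4]>50],ce[1:][st[1:,4]>50])
c=(315,74)
M=atz(p,c,.114);print('axis',M)
for z in (.045,.04,.034):
  q=atz(p,(xs.mean(),ys.mean()),z);v=(q-M)[:2];print(z,q,np.linalg.norm(v),np.degrees(np.arctan2(v[1],v[0])))
E
```

```text
169 296 339 107 121 317.50295857988164 116.63905325443787
[] []
[[ 278   36   75   78 3984]] [[315.181   74.8052]]
axis [0.5365 0.3163 0.114 ]
0.045 [0.5662 0.3039 0.045 ] 0.03216876404354237 -22.660758051586757
0.04 [0.5664 0.3037 0.04  ] 0.03240995401266721 -22.744884875942212
0.034 [0.5667 0.3036 0.034 ] 0.03269947270965129 -22.8441986368419
```

Call:
{"method": "servo_tool", "body": {"deltas": [[0,[0.041,-0.002,0],[0,0,-0.015]],[0,[0.04,-0.002,0],[0,0,-0.015]],[0,[0,0,0.01],[0,0,0]]]}}

```text
t: 3.25
tool_pos: [0.5341, 0.3185, 0.2103]
orientation: [179.8, -0.1, 157.4]
ft_force: [0.1, -0.3, 0.1]
gripper_width: 0.0855
```

```bash
python3 - <<'E'
from h import *
s=get_state();print(s['t'],s['tool_pos'],s['orientation'],s['qpos'])
print(toolrel((.5365,.316,.113)))
E
```

```text
3.25 [0.5341 0.3185 0.2103] [179.8221  -0.0888 157.3556] [30.7165 27.2514 17.6515 80.3103  0.1774 53.3612]
[-0.0033 -0.0017  0.0973]
```

Call:
{"method": "servo_tool", "body": {"deltas": [[0,[-0.0025,-0.0015,0.04],[0,0,0]],[0,[-0.001,0,0.035],[0,0,0]],[0,[0,0,0.018],[0,0,0]],[0,[0,0,0.004],[0,0,0]]]}}

```text
t: 3.65
tool_pos: [0.5311, 0.3196, 0.1125]
orientation: [179.6, -0.0, 157.9]
ft_force: [0.0, 0.1, -0.0]
gripper_width: 0.0856
```

```bash
python3 - <<'E'
from h import *
s=get_state();print(s['t'],s['tool_pos'],s['orientation'],s['ft_force'])
print(toolrel((.5365,.316,.113)))
w=cam('wrist');sd=cam('side')
W=np.zeros((560,640,3),np.uint8);W[:400]=w['image'];c=cv2.resize(sd['image'][130:210,225:315],None,fx=4,fy=4)
cv2.imwrite('pics/w2.png',np.hstack([w['image'],cv2.resize(sd['image'][100:220,225:273],(160,400))])[:,:,::-1])
E
```

```text
3.65 [0.5311 0.3196 0.1125] [179.632   -0.0019 157.851 ] [ 0.012   0.0698 -0.0315]
[-0.0064 -0.0013 -0.0005]
```

View pics/w2.png

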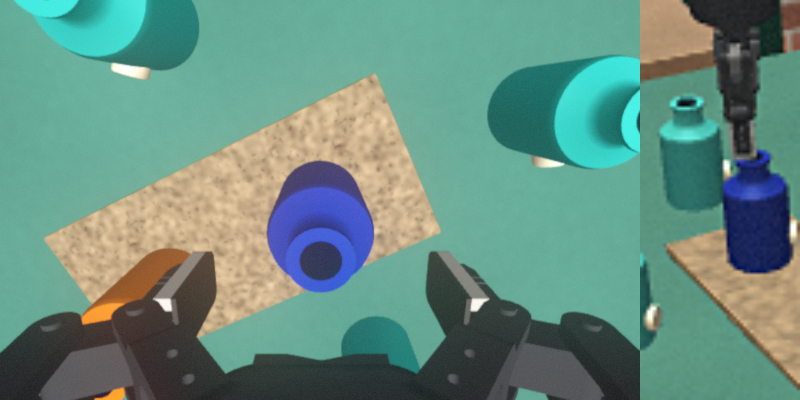

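The mouth at (321,260) is centred between the open pads. The TCP has drifted 6 mm back, so I correct that and close.

Call:
{"method": "servo_tool", "body": {"deltas": [[0,[-0.006,-0.001,0],[0,0,0]],[0,[-0.001,0,0],[0,0,0]]]}}

```text
t: 3.95
tool_pos: [0.5392, 0.3171, 0.1169]
orientation: [179.4, 0.2, 157.9]
ft_force: [0.3, -0.3, -0.9]
gripper_width: 0.0854
```

```bash
python3 - <<'E'
from h import *
s=get_state();print(s['t'],s['tool_pos'],s['orientation'])
w=cam('wrist');im=w['image'];hsv=cv2.cvtColor(im,cv2.COLOR_RGB2HSV)
m=((hsv[...,2]<110)&(im[...,2]>im[...,1]+15)).astype(np.uint8);m[:200]=0;m[:,:260]=0;m[:,380:]=0
n,l,st,ce=cv2.connectedComponentsWithStats(m)
for i in range(1,n):
  if st[i,4]>60: print(st[i],ce[i],toolrel(atz(w,ce[i],.112)))
print('tcp px',proj(w,s['tool_pos']),'expect flask',proj(w,(.5365,.316,.114)))
E
```

```text
3.95 [0.5392 0.3171 0.1169] [179.3981   0.1752 157.8922]
[ 299  222   41   37 1187] [318.7953 240.0168] [ 0.0022 -0.0025  0.0051]
tcp px [323.8079 248.4155] expect flask [319.3316 241.8798]
```

Call:
{"method": "servo_tool", "body": {"deltas": [[0,[0.002,-0.002,0.003],[0.01,0,0]],[0.3,[0,0,0],[0,0,0]],[0.6,[0,0,0],[0,0,0]],[1,[0,0,0],[0,0,0]],[1,[0,0,0],[0,0,0]]], "force": 60}}

```text
t: 4.5
tool_pos: [0.5374, 0.3164, 0.1152]
orientation: [179.9, 0.3, 157.9]
ft_force: [-0.1, -1.1, 0.3]
gripper_width: 0.0285
```

Call:
{"method": "servo_tool", "body": {"deltas": [[1,[0,0,0],[0,0,0]],[1,[0,0,0],[0,0,0]],[1,[0,0,0],[0,0,0]]]}}

```text
t: 4.8
tool_pos: [0.5373, 0.3164, 0.1152]
orientation: [179.9, 0.3, 157.9]
ft_force: [0.3, 1.3, 0.2]
gripper_width: -0.0001
```

```bash
python3 - <<'E'
from h import *
w=cam('wrist');sd=cam('side')
print(proj(sd,get_state()['tool_pos']),proj(sd,(.5365,.316,.114)))
cv2.imwrite('pics/w3.png',np.hstack([cv2.resize(w['image'],(480,300)),cv2.resize(sd['image'][110:190,225:305],(300,300))])[:,:,::-1])
E
```

```text
[259.0812 146.4362] [258.9014 146.8967]
```

View pics/w3.png

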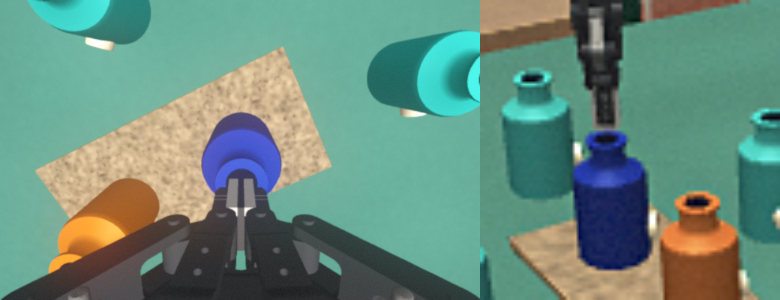

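```bash
python3 - <<'E'
from h import *
from scipy.spatial.transform import Rotation as Ro
s=get_state();w=cam('wrist');sd=cam('side');T=cam('top')
R=Ro.from_euler('xyz',s['orientation'],degrees=True).as_matrix()
for d in(-.02,0,.003,.022): 
  X=s['tool_pos']+R@[0,0,d];print(d,X,'wrist',proj(w,X),'side',proj(sd,X))
print(s['qpos'],s['gripper_width'],s['ft_force'])
print('tip from wrist/side tri',tri([(w,(320,247)),(sd,(258.3,142.5))]))
im=cv2.resize(w['image'][150:350,220:420],(600,600),interpolation=cv2.INTER_CUBIC)
cv2.imwrite('pics/w4.png',im[:,:,::-1])
E
```

```text
-0.02 [0.5372 0.3164 0.1352] wrist [324.1704 268.3849] side [258.5535 140.3368]
0 [0.5373 0.3164 0.1152] wrist [323.7862 248.4119] side [259.0812 146.4362]
0.003 [0.5373 0.3164 0.1122] wrist [323.7362 245.8129] side [259.1596 147.3431]
0.022 [0.5374 0.3164 0.0932] wrist [323.4557 231.2339] side [259.6524 153.0388]
[30.5663 28.6889  6.1256 67.2083 -0.1456 52.7083] 5.391554037541853e-06 [-0.1876  0.2346 -0.549 ]
tip from wrist/side tri [0.5336 0.3166 0.1275]
```

View pics/w4.png

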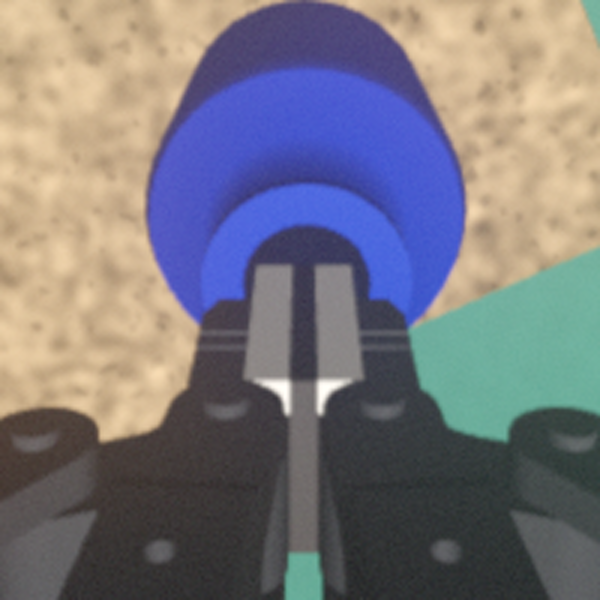

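The fingers shut on nothing. In the side view their tips end at about row 142.5, above the mouth at row 147, and the wrist crop shows them over the rim. Triangulated, the tips are at about z = 0.128 and the rim at 0.114. So the tips reach less far than the stated 22 mm ahead of the TCP. I reopen and go lower while watching the force.

Call:
{"method": "servo_tool", "body": {"deltas": [[0.2,[0,0,0],[0,0,0]],[0.2,[0,0,0],[0,0,0]],[0.2,[0,0,0],[0,0,0]],[0.2,[0,0,0],[0,0,0]]]}}

```text
t: 5.45
tool_pos: [0.5373, 0.3164, 0.1152]
orientation: [179.9, 0.3, 157.9]
ft_force: [0.2, 0.5, -0.4]
gripper_width: 0.058
```

Call:
{"method": "servo_tool", "body": {"deltas": [[0.2,[0.001,-0.002,0.01],[0,0,0]],[0.2,[0,0,0.008],[0,0,0]],[0.2,[0,0,0.005],[0,0,0]]]}}

```text
t: 5.75
tool_pos: [0.5358, 0.3149, 0.0907]
orientation: [179.9, 0.3, 157.9]
ft_force: [0.6, 0.0, -0.3]
gripper_width: 0.0685
```

```bash
python3 - <<'E'
from h import *
s=get_state();print(s['t'],s['tool_pos'],s['orientation'],s['ft_force'],s['gripper_width'])
w=cam('wrist');sd=cam('side')
c=cv2.resize(sd['image'][120:180,230:290],(400,400),interpolation=cv2.INTER_CUBIC)
cv2.imwrite('pics/w5.png',np.hstack([w['image'][100:400,170:470].repeat(4,0).repeat(4,1)[::3,::3],c])[:,:,::-1])
E
```

```text
5.75 [0.5358 0.3149 0.0907] [179.8677   0.284  157.8549] [ 0.5802  0.0075 -0.2906] 0.06847314370629294
```

View pics/w5.png

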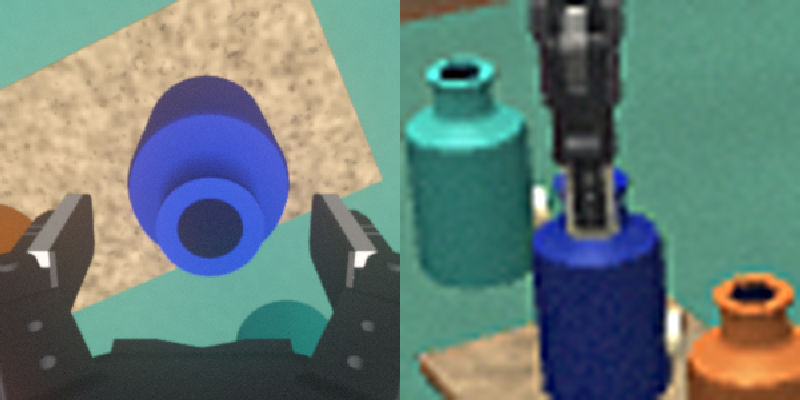

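```bash
python3 - <<'E'
from h import *
w=cam('wrist');sd=cam('side')
print('mouth',atz(w,(327.5,271),.114),toolrel(atz(w,(327.5,271),.114)))
c,d=ray(sd,(258.5,155.3))
for off in (.034,.041,.048):
  q=np.array([.5358-.377*off,.3149-.926*off]); k=np.dot(q-c[:2],d[:2])/np.dot(d[:2],d[:2]); print(off,q,c+d*k)
print(proj(w,(.5365,.316,.114)))
E
```

```text
mouth [0.5353 0.3162 0.114 ] [ 0.001   0.0008 -0.0223]
0.034 [0.523  0.2834] [0.5214 0.284  0.1037]
0.041 [0.5203 0.2769] [0.519  0.2774 0.1072]
0.048 [0.5177 0.2705] [0.5167 0.2708 0.1106]
[328.2184 273.574 ]
```

Mouth is centred in the grip to within 1 mm. The tips are about 13 mm behind the reported TCP at this opening, so I go 5 mm lower and close.

Call:
{"method": "servo_tool", "body": {"deltas": [[0.2,[0.001,0.001,0.005],[0,-0.004,0]],[0.4,[0,0,0],[0,0,0]],[0.6,[0,0,0],[0,0,0]],[1,[0,0,0],[0,0,0]],[1,[0,0,0],[0,0,0]]], "force": 60}}

```text
t: 6.45
tool_pos: [0.5361, 0.317, 0.0873]
orientation: [179.8, 0.6, 157.9]
ft_force: [0.2, 0.3, -1.6]
gripper_width: 0.0277
```

Call:
{"method": "servo_tool", "body": {"deltas": [[1,[0,0,0],[0,0,0]],[1,[0,0,0],[0,0,0]]]}}

```text
t: 6.65
tool_pos: [0.5361, 0.317, 0.0872]
orientation: [179.8, 0.6, 157.9]
ft_force: [-0.6, 0.8, -1.0]
gripper_width: 0.0278
```

It closed at 27.8 mm, which is the neck. I lift.

Call:
{"method": "servo_tool", "body": {"deltas": [[1,[0,0,-0.01],[0,0.005,0]],[1,[0,0,-0.03],[0,0.005,0]],[1,[0,0,-0.05],[0,0,0]],[1,[0,0,-0.05],[0,0,0]]], "force": 80}}

```text
t: 7.05
tool_pos: [0.5316, 0.3141, 0.2253]
orientation: [-179.6, -0.5, 157.9]
ft_force: [1.7, 1.1, -4.1]
gripper_width: 0.027
```

```bash
python3 - <<'E'
from h import *
s=get_state();print(s['t'],s['tool_pos'],s['orientation'],s['ft_force'],s['gripper_width'])
print(toolrel((.56,-.03,.25)))
E
```

```text
7.05 [0.5316 0.3141 0.2253] [-179.5785   -0.5372  157.8586] [ 1.7156  1.0944 -4.0728] 0.027029361995295428
[-0.1557 -0.3082 -0.0238]
```

Call:
{"method": "servo_tool", "body": {"deltas": [[1,[0.01,-0.035,-0.005],[-0.005,-0.003,-0.07]],[1,[0,-0.045,0],[0,0,-0.075]],[1,[-0.003,-0.045,0],[0,0,-0.075]],[1,[-0.006,-0.045,0],[0,0,-0.075]],[1,[-0.006,-0.045,0],[0,0,-0.075]]]}}

```text
t: 7.55
tool_pos: [0.4935, 0.1098, 0.2432]
orientation: [179.3, 0.7, -179.8]
ft_force: [1.3, 0.4, -4.4]
gripper_width: 0.0269
```

Call:
{"method": "servo_tool", "body": {"deltas": [[1,[-0.003,-0.04,0],[0,0,-0.075]],[1,[0,-0.03,0],[0,0,-0.05]],[1,[0,-0.015,0],[0,0,0]],[1,[0,0,0],[0,0,0]]]}}

```text
t: 7.95
tool_pos: [0.4996, 0.0163, 0.2453]
orientation: [179.4, 0.9, -172.5]
ft_force: [-0.3, 0.4, -3.6]
gripper_width: 0.0267
```

```bash
python3 - <<'E'
from h import *
s=get_state();print(s['t'],s['tool_pos'],s['orientation'],s['ft_force'],s['gripper_width'],s['qpos'])
w=cam('wrist','w6.png');T=cam('top','t6.png');sd=cam('side','s6.png')
for th in('v_jaw','jaw_face','stylus','engraver'):
  print(th,[(np.round(b['position'],1).tolist(),round(b['confidence'],2)) for b in boxes_of(w,th)][:3])
def E(x,y,z,o=(.5391,-.1655),a=np.radians(8)): return (o[0]+x*np.cos(a)-y*np.sin(a),o[1]+x*np.sin(a)+y*np.cos(a),z)
for q in [(.046,0,.044),(0,.043,.046),(0,-.004,.082),(.06,.075,.02),(.06,-.13,.02),(-.06,-.13,.02),(-.06,.075,.02)]: print(q,proj(w,E(*q)))
E
```

```text
7.95 [0.4996 0.0163 0.2453] [ 179.435     0.8966 -172.4842] [-0.3419  0.3928 -3.5599] 0.026723305072889142 [ 1.4371 11.2271  0.2339 78.1751  0.6568 -6.0783]
v_jaw [([137.9, 185.2], 0.81), ([320.0, 226.5], 0.29)]
jaw_face [([112.6, 181.4], 0.91)]
stylus [([530.4, 203.7], 0.56)]
engraver [([138.8, 184.8], 0.59)]
(0.046, 0, 0.044) [145.0399 222.4539]
(0, 0.043, 0.046) [179.8587 180.0809]
(0, -0.004, 0.082) [113.7721 190.056 ]
(0.06, 0.075, 0.02) [223.1563 225.7341]
(0.06, -0.13, 0.02) [ 41.3542 227.9988]
(-0.06, -0.13, 0.02) [ 14.3954 119.6108]
(-0.06, 0.075, 0.02) [213.0585 117.5468]
```

View pics/w6.png

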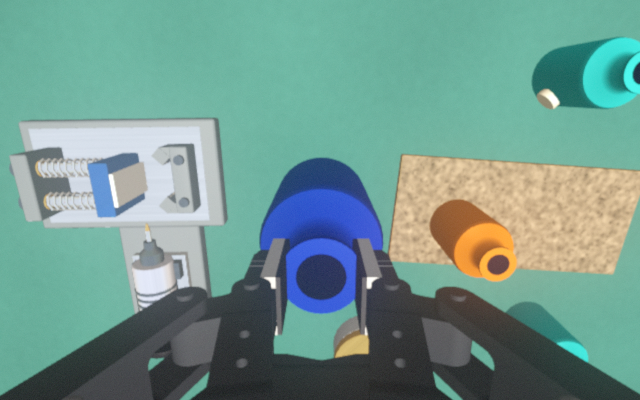

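Wrist view: the flask hangs upright in the grip with its mouth at (321,277). The engraver is at left, with its bed from about (22,120) to (226,225), the stylus tip at about (147,227), the V at (180,180) and the jaw face at (128,185). I zoom once to refine the engraver's pose.

```bash
python3 - <<'E'
import cv2
a=cv2.imread('pics/w6.png')[105:245,5:240]
a=cv2.resize(a,None,fx=3.4,fy=3.4,interpolation=cv2.INTER_CUBIC)
cv2.imwrite('pics/c7.png',a)
E
```

View pics/c7.png

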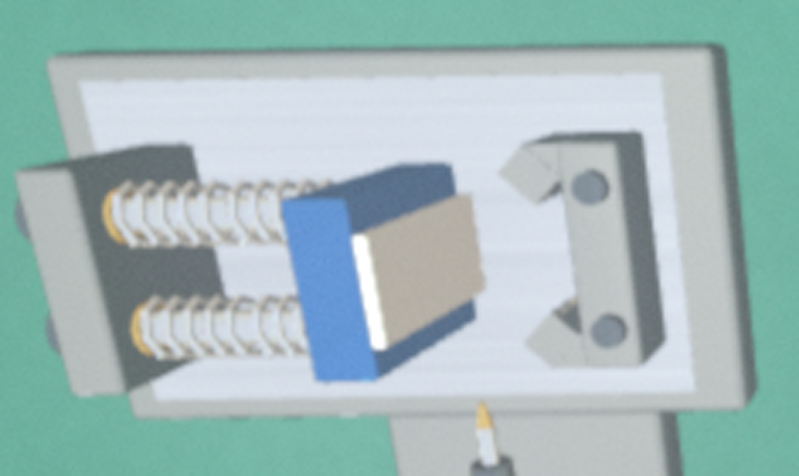

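```bash
cat > fit.py <<'E'
from h import *
from scipy.optimize import least_squares
P=[((-.06,.075,.02),(713,47)),((.06,.075,.02),(745,405)),((.06,-.13,.02),(135,413)),((-.06,-.13,.02),(50,58)),((.046,0,.044),(483,403)),
((-.035,.052,.046),(618,142)),((.035,.052,.046),(640,365)),((-.016,-.004,.082),(370,233)),((.016,-.004,.082),(385,345))]
def E(q,o):
    c,s=np.cos(o[2]),np.sin(o[2]); return np.array((o[0]+q[0]*c-q[1]*s,o[1]+q[0]*s+q[1]*c,q[2]))
def fit(w,rel=0):
    f=lambda o:np.concatenate([proj(w,E(q,o))-np.array(u)/3.4-(5,105) for q,u in P])
    r=least_squares(f,(.539,-.165,.14),loss='soft_l1');return r.x,f(r.x).reshape(-1,2)
E
python3 - <<'E'
from fit import *
w=cam('wrist');x,r=fit(w);print(x,np.degrees(x[2]));print(r)
s=get_state();print(s['t'],s['tool_pos'],s['orientation'])
m=atz(w,(321,277),s['tool_pos'][2]+.114-.0872);print('mouth rel tool',toolrel(m))
for b in((.05),(.035)): print(toolrel(E((0,b,s['tool_pos'][2]),x)))
E
```

```text
[ 0.5399 -0.1602  0.1448] 8.294413507769079
[[ 0.3516 -0.9121]
 [ 1.0288  2.0841]
 [-1.5739  2.271 ]
 [-3.5557 -1.782 ]
 [ 0.0065 -0.4762]
 [ 0.0255 -0.8158]
 [ 1.4683  0.779 ]
 [-0.9055  0.0686]
 [ 0.7759  0.8517]]
8.35 [0.4996 0.0189 0.2447] [ 179.4149    0.8848 -172.2778]
mouth rel tool [ 0.0004 -0.0012 -0.0268]
[-0.0153 -0.1329 -0.0011]
[-0.0155 -0.1479 -0.0013]
```

Call:
{"method": "servo_tool", "body": {"deltas": [[1,[-0.004,-0.04,0],[0.005,0.004,-0.01]],[1,[-0.004,-0.04,0],[0,0,-0.01]],[1,[-0.004,-0.035,0.01],[0,0,0]],[1,[-0.003,-0.015,0.01],[0,0,0]],[1,[0,0,0],[0,0,0]]]}}

```text
t: 8.85
tool_pos: [0.5354, -0.1083, 0.2232]
orientation: [179.7, 0.7, -170.7]
ft_force: [0.0, 0.9, -3.1]
gripper_width: 0.027
```

```bash
python3 - <<'E'
from fit import *
s=get_state();print(s['t'],s['tool_pos'],s['orientation'],s['ft_force'],s['gripper_width'])
w=cam('wrist','w8.png')
x=np.array([.5399,-.1602,.1448])
print('rel nest+40',toolrel(E((0,.04,s['tool_pos'][2]),x)))
for q,u in P: print(q,proj(w,E(q,x)))
a=cv2.resize(w['image'][90:330,20:340],None,fx=2.5,fy=2.5,interpolation=cv2.INTER_CUBIC);cv2.imwrite('pics/c8.png',a[:,:,::-1])
E
```

```text
8.85 [ 0.5354 -0.1083  0.2232] [ 179.692     0.6907 -170.7176] [ 0.0161  0.8879 -3.1144] 0.026980773895197967
rel nest+40 [ 0.0033 -0.0127  0.0006]
(-0.06, 0.075, 0.02) [345.8517 101.3102]
(0.06, 0.075, 0.02) [341.8103 218.1512]
(0.06, -0.13, 0.02) [148.0529 215.5721]
(-0.06, -0.13, 0.02) [133.1149  97.7987]
(0.046, 0, 0.044) [267.682  211.9828]
(-0.035, 0.052, 0.046) [321.8972 129.7151]
(0.035, 0.052, 0.046) [320.6768 202.6389]
(-0.016, -0.004, 0.082) [254.6214 156.0191]
(0.016, -0.004, 0.082) [255.9644 193.0251]
```

View pics/c8.png

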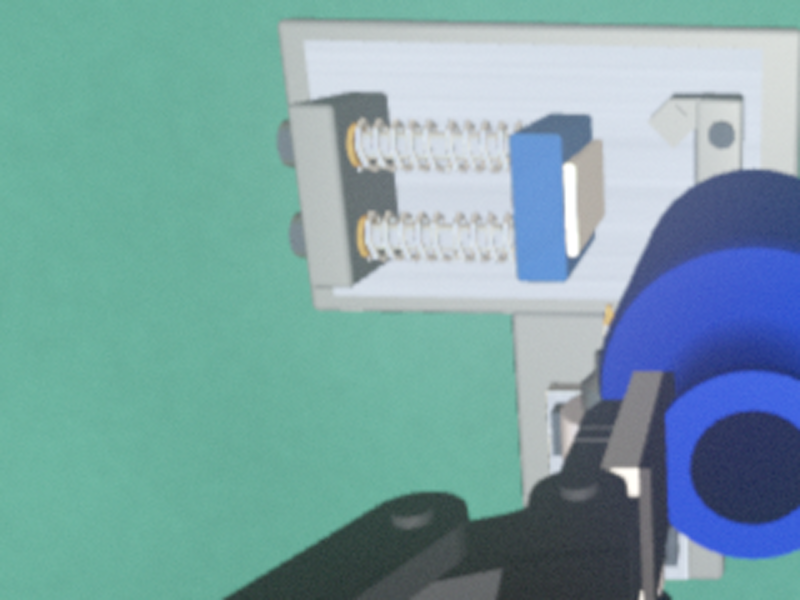

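The crop shows the jaw face's top edge at px (250.4,154.8) to (251.2,192), the stylus tip at (263,212), the post and the V corner at (317,129). The flask is at right with its base well above everything. I refit with these points.

```bash
python3 - <<'E'
import fit
from fit import *
w=cam('wrist');s=get_state()
fit.P=[(q,((u[0]/2.5+20-5)*3.4,(u[1]/2.5+90-105)*3.4)) for q,u in [((-.016,-.004,.082),(576,162)),((.016,-.004,.082),(578,255)),((-.06,-.13,.02),(280,20)),((.06,-.13,.02),(316,310)),((-.035,.052,.046),(742,97)),((.046,0,.044),(608,306))]]
x,r=fit.fit(w);print(x,np.degrees(x[2]));print(r)
print(s['t'],s['tool_pos'],s['orientation'])
m=(20+755/2.5,90+467/2.5);mz=s['tool_pos'][2]+.0268;M=atz(w,m,mz)
print('mouth',m,M,toolrel(M))
print('mouth in eng',np.array([[np.cos(x[2]),np.sin(x[2])],[-np.sin(x[2]),np.cos(x[2])]])@(M[:2]-x[:2]))
for y in(.04,-.007): print(y,toolrel(E((0,y,s['tool_pos'][2]),x)))
E
```

```text
Traceback (most recent call last):
AttributeError: 'function' object has no attribute 'fit'
```

```bash
python3 - <<'E'
import fit as F
from h import *
w=cam('wrist');s=get_state()
F.P=[(q,((u[0]/2.5+20-5)*3.4,(u[1]/2.5+90-105)*3.4)) for q,u in [((-.016,-.004,.082),(576,162)),((.016,-.004,.082),(578,255)),((-.06,-.13,.02),(280,20)),((.06,-.13,.02),(316,310)),((-.035,.052,.046),(742,97)),((.046,0,.044),(608,306))]]
x,r=F.fit(w);print(x,np.degrees(x[2]));print(r)
print(s['t'],s['tool_pos'],s['orientation'])
m=(20+755/2.5,90+467/2.5);mz=s['tool_pos'][2]+.0268;M=atz(w,m,mz)
print('mouth',m,M,toolrel(M))
print('mouth in eng',np.array([[np.cos(x[2]),np.sin(x[2])],[-np.sin(x[2]),np.cos(x[2])]])@(M[:2]-x[:2]))
for y in(.04,-.007): print(y,toolrel(F.E((0,y,s['tool_pos'][2]),x)))
E
```

```text
[ 0.5402 -0.1625  0.1475] 8.450646447828877
[[-0.1683  0.4733]
 [ 0.556   0.1585]
 [-2.3746 -0.5595]
 [-1.3536  0.8719]
 [ 0.8595  0.1982]
 [ 0.8207 -1.2919]]
9.0 [ 0.5354 -0.1064  0.225 ] [ 179.7063    0.7979 -170.5936]
mouth (322.0, 276.8) [ 0.5343 -0.108   0.2518] [ 0.001  -0.0013 -0.0268]
mouth in eng [0.0021 0.0548]
0.04 [ 0.0037 -0.0161 -0.0001]
-0.007 [ 0.0045 -0.0631 -0.0004]
```

Call:
{"method": "servo_tool", "body": {"deltas": [[1,[0.003,-0.014,0],[0,0,0]],[1,[0,0,0.025],[0,0,0]],[1,[0,0,0.025],[0,0,0]],[1,[0,0,0.015],[0,0,0]],[1,[0,0,0],[0,0,0]]]}}

```text
t: 9.5
tool_pos: [0.5365, -0.1186, 0.1611]
orientation: [179.8, 1.1, -170.3]
ft_force: [-0.3, 1.5, -4.0]
gripper_width: 0.0273
```

```bash
cat > eng.py <<'E'
from h import *
X=np.array([.5402,-.1628,.147])
def st():
    s=get_state();c,n=np.cos(X[2]),np.sin(X[2]);R=np.array([[c,n],[-n,c]])
    p=s['tool_pos']; f=p[:2]+np.array([-.001,-.0015])
    print('t',round(s['t'],2),'flask in eng',R@(f-X[:2]),'base z',p[2]-.0772,'rpy',s['orientation'],'F eng',R@s['ft_force'][:2],s['ft_force'][2],'w',s['gripper_width'])
E
python3 -c "
from eng import *
st()"
```

```text
t 9.5 flask in eng [0.0016 0.0429] base z 0.08391331282163518 rpy [ 179.8142    1.0738 -170.2572] F eng [-0.0551  1.4955] -3.9830410893186725 w 0.027251166643240277
```

Call:
{"method": "servo_tool", "body": {"deltas": [[1,[0.001,-0.001,0.013],[0,0.006,0.006]],[1,[0.001,0,0.01],[0,0,0.005]],[1,[0,0,0],[0,0,0]]]}}

```text
t: 9.8
tool_pos: [0.5357, -0.1197, 0.1385]
orientation: [179.9, 0.8, -170.9]
ft_force: [-0.0, -0.5, -2.6]
gripper_width: 0.0271
```

```bash
python3 -c "
from eng import *
st()
w=cam('wrist','w9.png');sd=cam('side','s9.png')"
```

```text
t 9.8 flask in eng [0.0007 0.0419] base z 0.06127279516852267 rpy [ 179.8614    0.8301 -170.877 ] F eng [-0.0895 -0.4549] -2.6233003710372573 w 0.0270721725104929
```

Call:
{"method": "servo_tool", "body": {"deltas": [[1,[0,-0.005,0.005],[0,0.003,0]],[1,[0,-0.008,0],[0,0,0]],[1,[0,-0.01,0],[0,0,0]],[1,[0,-0.008,0],[0,0,0]]]}}

```text
t: 10.3
tool_pos: [0.5423, -0.1513, 0.1355]
orientation: [179.8, 0.8, -170.8]
ft_force: [-1.8, 6.4, -2.1]
gripper_width: 0.0269
```

```bash
python3 -c "
from eng import *
st()"
```

```text
t 10.3 flask in eng [0.0026 0.0097] base z 0.05834130919644205 rpy [ 179.7966    0.8415 -170.7596] F eng [-0.8308  6.6215] -2.1425320051665375 w 0.026946533729640957
```

Call:
{"method": "servo_tool", "body": {"deltas": [[1,[0.002,-0.008,0],[0,0.003,0.003]],[1,[0.001,-0.008,0],[0,0,0]],[1,[0,-0.003,0],[0,0,0]],[1,[0,0,0],[0,0,0]]]}}

```text
t: 10.7
tool_pos: [0.5436, -0.1719, 0.1357]
orientation: [179.4, 0.9, -171.0]
ft_force: [0.1, 6.9, -4.1]
gripper_width: 0.0271
```

```bash
python3 -c "
from eng import *
st()
w=cam('wrist');s=get_state()
im=w['image'];hsv=cv2.cvtColor(im,cv2.COLOR_RGB2HSV)
m=((hsv[...,2]<120)&(im[...,2]>im[...,1]+15)).astype(np.uint8);m[:220]=0;m[:,:280]=0;m[:,360:]=0
n,l,sta,ce=cv2.connectedComponentsWithStats(m)
for i in range(1,n):
  if sta[i,4]>60: print(sta[i],ce[i])
print(proj(w,(.5402,-.1628,.02)))
"
```

```text
t 10.7 flask in eng [ 0.0008 -0.0108] base z 0.058537770162802746 rpy [ 179.3865    0.8524 -170.9583] F eng [1.1047 6.84  ] -4.0824966744936475 w 0.027057841979512824
[280 239  12  61 306] [284.0033 266.0327]
[352 239   8  71 279] [357.     271.0681]
[ 297  254   49   45 1727] [320.6468 276.3654]
[333.1064 184.0226]
```

Call:
{"method": "servo_tool", "body": {"deltas": [[1,[0.001,0.002,0.003],[0.006,0.004,0]],[1,[0,0,0.01],[0,0,0]],[1,[0,0,0.008],[0,0,0]],[1,[0,0,0],[0,0,0]]]}}

```text
t: 11.15
tool_pos: [0.5434, -0.17, 0.1149]
orientation: [179.4, 0.8, -171.0]
ft_force: [0.4, 6.7, -6.7]
gripper_width: 0.0275
```

```bash
python3 -c "
from eng import *
st()"
```

```text
t 11.15 flask in eng [ 0.0009 -0.0089] base z 0.037700167960673714 rpy [ 179.3997    0.7914 -170.9635] F eng [1.3534 6.5526] -6.663419371252143 w 0.027476544606239946
```

Call:
{"method": "servo_tool", "body": {"deltas": [[1,[0,0,0.008],[0.005,0,0]],[1,[0,0,0.006],[0,0,0]],[1,[0,0,0.002],[0,0,0]]]}}

```text
t: 11.45
tool_pos: [0.544, -0.1699, 0.099]
orientation: [179.5, 0.9, -171.0]
ft_force: [-0.3, 7.2, -0.6]
gripper_width: 0.0275
```

```bash
python3 -c "
from eng import *
st()"
```

```text
t 11.45 flask in eng [ 0.0015 -0.009 ] base z 0.021768405729071502 rpy [ 179.4593    0.8877 -170.9631] F eng [0.7925 7.1552] -0.6326749712580582 w 0.027510989723835446
```

Call:
{"method": "servo_tool", "body": {"deltas": [[1,[0,0,0.002],[0,0,0]],[1,[0,0,0.002],[0,0,0]]]}}

```text
t: 11.65
tool_pos: [0.5455, -0.1697, 0.0974]
orientation: [179.3, 1.1, -170.9]
ft_force: [-11.4, 14.6, 43.3]
gripper_width: 0.027
```

Call:
{"method": "servo_tool", "body": {"deltas": [[1,[0,0,0.001],[0,0,0]],[1,[0,0,0],[0,0,0]]]}}

```text
t: 11.85
tool_pos: [0.5456, -0.1697, 0.098]
orientation: [179.2, 1.2, -170.9]
ft_force: [-2.8, 7.2, -5.6]
gripper_width: 0.0271
```

```bash
python3 -c "
from eng import *
st()"
```

```text
t 11.85 flask in eng [ 0.0031 -0.009 ] base z 0.02080970324047167 rpy [ 179.1716    1.2348 -170.9413] F eng [-1.7143  7.5228] -5.602999360396073 w 0.0271280271337982
```

Bed contact came at base z ≈ 0.020, with 43 N briefly. I correct the tilt and x, then bring the flask back towards the V.

Call:
{"method": "servo_tool", "body": {"deltas": [[1,[0.002,0.002,0],[0.006,0.005,0]],[1,[0.001,0.002,0],[0.003,0.003,0]],[1,[0,0.002,0],[0,0,0]]]}}

```text
t: 12.15
tool_pos: [0.5422, -0.165, 0.0983]
orientation: [179.5, 0.9, -171.0]
ft_force: [-0.0, 2.2, -5.2]
gripper_width: 0.027
```

```bash
python3 -c "
from eng import *
st()"
```

```text
t 12.15 flask in eng [ 0.0004 -0.0038] base z 0.021057233691411797 rpy [ 179.5351    0.8544 -170.9651] F eng [0.2859 2.1535] -5.196164171075919 w 0.027034333061222594
```

Call:
{"method": "servo_tool", "body": {"deltas": [[1,[0,0.0015,0],[0,0,0]],[1,[0,0,0.0005],[0,0,0]]]}}

```text
t: 12.35
tool_pos: [0.5421, -0.1643, 0.098]
orientation: [179.5, 0.9, -171.0]
ft_force: [-2.5, 5.2, 0.2]
gripper_width: 0.0273
```

```bash
python3 -c "
from eng import *
st()
cam('side','s10.png');cam('wrist','w10.png')"
```

```text
t 12.35 flask in eng [ 0.0004 -0.0031] base z 0.020762111239554584 rpy [ 179.5391    0.8619 -170.9941] F eng [-1.7061  5.4678] 0.16695809786128651 w 0.027334167348741344
```

Call:
{"method": "servo_tool", "body": {"deltas": [[1,[0,0.0015,0],[0,0,0]],[1,[0,0.001,0],[0,0,0]]]}}

```text
t: 12.65
tool_pos: [0.5417, -0.1632, 0.0979]
orientation: [179.7, 0.8, -171.0]
ft_force: [-0.2, -4.7, -3.4]
gripper_width: 0.0269
```

```bash
python3 -c "
from eng import *
st()"
```

```text
t 12.65 flask in eng [ 0.0002 -0.002 ] base z 0.020730144558425756 rpy [ 179.6797    0.8349 -171.048 ] F eng [-0.9093 -4.6104] -3.407501690080044 w 0.02693522627460471
```

V contact: the y force has turned to -4.6 N. I press gently down onto the bed.

Call:
{"method": "servo_tool", "body": {"deltas": [[1,[0,0,0.001],[0,0,0]],[1,[0,0,0.0005],[0,0,0]]]}}

```text
t: 12.85
tool_pos: [0.5418, -0.1634, 0.0975]
orientation: [179.7, 0.9, -171.1]
ft_force: [-6.1, 1.7, 9.1]
gripper_width: 0.0275
```

```bash
python3 -c "
from eng import *
st()"
```

```text
t 12.85 flask in eng [ 0.0003 -0.0022] base z 0.020299138923828702 rpy [ 179.7237    0.8867 -171.0552] F eng [-5.7745  2.6221] 9.064549447948334 w 0.027538132536588888
```

Call:
{"method": "servo_tool", "body": {"deltas": [[1,[0,0,0.0007],[0,0,0]],[1,[0,0,0.0003],[0,0,0]]]}}

```text
t: 13.05
tool_pos: [0.5418, -0.1634, 0.0975]
orientation: [179.7, 0.9, -171.1]
ft_force: [-3.0, 0.7, 0.5]
gripper_width: 0.0268
```

```bash
python3 -c "
from eng import *
st()"
```

```text
t 13.05 flask in eng [ 0.0003 -0.0021] base z 0.020334665031972024 rpy [ 179.7366    0.9279 -171.0542] F eng [-2.8786  1.1366] 0.5373945587807283 w 0.026770981786205714
```

Call:
{"method": "servo_tool", "body": {"deltas": [[1,[0,0,0.002],[0,0,0]]]}}

```text
t: 13.15
tool_pos: [0.5421, -0.1635, 0.0973]
orientation: [179.8, 1.0, -171.1]
ft_force: [-18.1, 4.3, 48.5]
gripper_width: 0.0269
```

Call:
{"method": "servo_tool", "body": {"deltas": [[0.8,[0,0,0],[0,0,0]],[0.6,[0,0,0],[0,0,0]],[0.5,[0,0,0],[0,0,0]],[0.4,[0,0,0],[0,0,0]],[0.3,[0,0,0],[0,0,0]]]}}

```text
t: 13.65
tool_pos: [0.543, -0.1635, 0.0981]
orientation: [179.8, 1.1, -171.0]
ft_force: [0.1, 0.1, 0.2]
gripper_width: 0.0594
```

```bash
python3 -c "
from eng import *
st()
w=cam('wrist','w11.png');cam('side','s11.png');s=get_state()
im=w['image'];hsv=cv2.cvtColor(im,cv2.COLOR_RGB2HSV)
m=((hsv[...,2]<120)&(im[...,2]>im[...,1]+15)).astype(np.uint8);m[:220]=0;m[:,:292]=0;m[:,350:]=0
n,l,sta,ce=cv2.connectedComponentsWithStats(m)
for i in range(1,n):
  if sta[i,4]>300: print(sta[i],ce[i],toolrel(atz(w,ce[i],.124)))
"
```

```text
t 13.65 flask in eng [ 0.0015 -0.0024] base z 0.020858136064267535 rpy [ 179.7978    1.1483 -171.0436] F eng [0.1496 0.0714] 0.1639718139437028 w 0.059391208110140946
[ 299  252   49   44 1705] [322.9144 273.6499] [ 0.0014 -0.0005 -0.026 ]
```

Call:
{"method": "servo_tool", "body": {"deltas": [[0.2,[0,0,-0.02],[0,0,0]],[0.1,[0,0,-0.04],[0,0.005,0]],[0,[0,0,-0.05],[0,0.005,0]],[0,[-0.03,0,-0.03],[0,0,0]],[0,[-0.045,0,0],[0,0,0]]]}}

```text
t: 14.25
tool_pos: [0.6119, -0.153, 0.2443]
orientation: [179.8, 0.5, -171.2]
ft_force: [1.7, -0.5, 0.0]
gripper_width: 0.0853
```

Call:
{"method": "servo_tool", "body": {"deltas": [[0,[-0.03,0,0],[0,0,0]],[0,[0,0,0],[0,0,0]]]}}

```text
t: 14.45
tool_pos: [0.6463, -0.1473, 0.2443]
orientation: [179.8, 0.6, -171.1]
ft_force: [-0.2, -0.6, -0.3]
gripper_width: 0.0856
```

```bash
python3 - <<'E'
from eng import *
import fit as F
st();s=get_state();print(s['tool_pos'])
w=cam('wrist','w12.png');sd=cam('side','s12.png')
for n,q in dict(mouth=(0,0,.124),med=(.036,0,.044),sty=(.046,0,.044),jawtop=(0,-.03,.082),sh=(0,0,.091),base=(0,0,.02)).items(): print(n,proj(w,F.E(q,X)),proj(sd,F.E(q,X)))
u,v=proj(w,F.E((.01,0,.08),X)).astype(int);u0,v0=max(u-80,0),max(v-80,0)
a=cv2.resize(w['image'][v0:v0+160,u0:u0+160],(500,500),interpolation=cv2.INTER_CUBIC)
u,v=proj(sd,F.E((0,0,.07),X)).astype(int);u1,v1=u-28,v-48
b=cv2.resize(sd['image'][v1:v1+100,u1:u1+60],(300,500),interpolation=cv2.INTER_CUBIC)
print(u0,v0,u1,v1);cv2.imwrite('pics/c12.png',np.hstack([a,b])[:,:,::-1])
E
```

```text
t 14.45 flask in eng [ 0.106  -0.0015] base z 0.16713692870555585 rpy [ 179.7796    0.5745 -171.124 ] F eng [-0.3226 -0.5496] -0.31020458966208103 w 0.08564276861924452
[ 0.6463 -0.1473  0.2443]
mouth [323.215   38.9844] [340.9398 224.2258]
med [321.9967  92.4764] [352.1205 246.6331]
sty [321.9166 103.3074] [355.3425 245.0777]
jawtop [286.19    46.3749] [348.9629 245.6731]
sh [322.7753  45.1985] [340.6597 236.1004]
base [322.099   54.7557] [340.0875 260.3638]
242 0 312 195
```

View pics/c12.png

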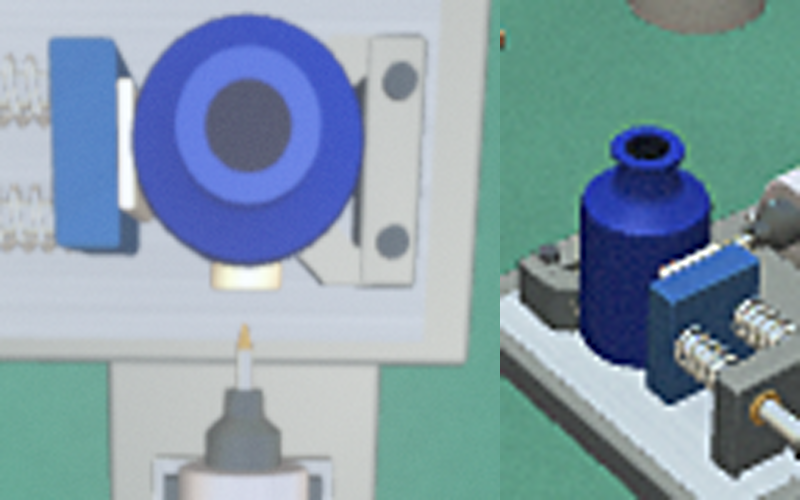

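Last picture: the flask is snug between the jaw and the V, with mouth at crop (247,126), medallion at (247,277) and stylus tip at (245,330), all in line with a clear gap. A quick numeric check of tilt, yaw and position follows.

```bash
python3 - <<'E'
from eng import *
import fit as F
from scipy.optimize import least_squares
w=cam('wrist');sd=cam('side');im=w['image'].astype(int);hsv=cv2.cvtColor(w['image'],cv2.COLOR_RGB2HSV)
def big(m):
    n,l,s,c=cv2.connectedComponentsWithStats(m.astype(np.uint8));i=1+np.argmax(s[1:,4]);return l==i,s[i],c[i]
R=np.zeros(im.shape[:2],bool);R[0:90,282:362]=1
B,sB,cB=big(R&(im[...,2]>im[...,0]+70)&(im[...,2]>im[...,1]+70)); print('body',sB,cB)
hole,sH,cH=big(R&(hsv[...,2]<130)&(np.hypot(np.indices(B.shape)[0]-40,np.indices(B.shape)[1]-321)<16)); print('hole',sH,cH)
M=np.zeros_like(R);M[84:94,305:340]=1;med,sM,cM=big(M&(im[...,0]>190)&(im[...,2]<im[...,0]+5));print('med',sM,cM)
# model of flask: base at bed, tilt free
def at(q): return proj(w,q)
mouth=atz(w,cH,.124)
# body silhouette circle at shoulder height .091
cnt=cv2.findContours((B|hole).astype(np.uint8),0,cv2.CHAIN_APPROX_NONE)[0][0][:,0].astype(float)
cnt=cnt[cnt[:,1]<70]
pts=np.array([atz(w,p,.091)[:2] for p in cnt])
r=least_squares(lambda o:np.hypot(*(pts-o[:2]).T)-o[2],(*mouth[:2],.03),loss='soft_l1',f_scale=.001).x
print('shoulder',r,'mouth',mouth,'tilt deg',np.degrees(np.arctan2(np.hypot(*(mouth[:2]-r[:2])),.033)))
c,n=np.cos(X[2]),np.sin(X[2]);print('shoulder in eng',np.array([[c,n],[-n,c]])@(r[:2]-X[:2]))
q=atz(w,cM,.05);sty=atz(w,(242+245/3.125,330/3.125),.044)
for nme,o in(('medallion',q),('stylus',sty)):
  v=o[:2]-r[:2];print(nme,np.linalg.norm(v),np.degrees(np.arctan2(v[1],v[0])))
E
```

```text
body [ 285    9   73   78 3789] [321.1562  48.0647]
hole [309  30  26  26 547] [321.2669  42.9707]
med [323  87  10   7  60] [327.8333  90.4333]
shoulder [ 0.5403 -0.1642  0.0287] mouth [ 0.5405 -0.1643  0.124 ] tilt deg 0.41886154199263537
shoulder in eng [-0.0001 -0.0014]
medallion 0.03239505828490784 20.204427274268937
stylus 0.04570888573496135 8.1014539193327
```

```bash
python3 - <<'E'
from eng import *
w=cam('wrist');q=atz(w,(321.0,88.6),.047);v=q[:2]-np.array([.5403,-.1642]);print('medallion yaw',np.degrees(np.arctan2(v[1],v[0])))
print(sign_off())
E
```

```text
medallion yaw 8.550900532907786
the job is handed in; nothing more can be done
None
```

I loaded the cobalt-blue flask in the engraver and handed the job in at about 15 s of the 45 s. `sign_off` gives no verdict, so my last checks are all I have.

I gripped the flask by the neck, carried it over the amber flask, and pressed the sprung jaw back with it. I lowered it to the bed, brought it into the V, released it and backed off.

**Last checks, from the wrist camera and force readings:**
- **Position:** the flask axis is 1 to 2 mm from my estimate of the nest (limit 5 mm).
- **Tilt:** about 0.4° (limit 3.4°).
- **Medallion:** it points at 8.6°, against 8.1° for the stylus direction and 8.4° for the fitted engraver (limit 9° off). The automatic medallion mask caught only its right half and gave 20°, so I used hand-picked pixels instead.
- **Jaw and stylus:** in the picture the jaw is closed on the flask and the stylus is clear of it. I had no direct reading of jaw travel or jaw force.
- **Bystanders:** the amber flask, jacks and wax tin were never touched on purpose. I did not re-measure where they stand.

**What disagreed or went wrong:**
- The first grasp closed on nothing. The fingertips sat about 12 mm behind the reported TCP, not 22 mm ahead of it, so I went lower and gripped again.
- Three estimates of the engraver's y position differed by up to 5 mm. I used the closest view and confirmed it by feeling the V.
- Bed contact peaked at about 48 N in the wrist readings, under the 90 N limit.

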